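# Lift the degreased chip heat sink out of its tray with spring tongs

## Robot

A 7-joint arm with a two-finger parallel gripper is mounted at the origin on a cart in front of the work surface, level with it; the furniture and walls round the work are solid. World frame = base frame: x ahead of the robot, y to its left, z up, the work surface at z = 0. Lengths are in m, angles in rad, forces in N, time in s.
With the tool pointing down it reaches from about 0.425 to 0.875 m from the base axis. Payload 4.7 kg.
Tool frame: the origin (TCP) lies midway between the tips of the shut fingers; the grasp point (between the pads) lies 19 mm behind it; x points along the fingers, z is the direction in which the jaws open and shut, and the axes are right-handed (so a half turn about x gives the same grasp; the last joint's range is limited). The gripper opens to 87 mm and grips with 3 to 60 N. Pads are 19 mm wide; open, the fingers measure 117 mm over their backs; the gripper's body (75 mm by 190 mm) begins 51 mm behind the grasp point.
Start: joints at [-1.17, 0.321, -0.07, 1.45, 0.023, 1.371, -0.057], TCP at [0.245, 0.602, 0.223] pointing down, gripper open.
Joint ranges: [-2.86, 2.86], [-0.3, 2.09], [-1.38, 1.24], [0.06, 2.45], [-1.56, 4.7], [0.09, 2.05], [-2.69, 2.69]. Speed limits (rad/s): [2.57, 2.57, 3.14, 3.14, 3.14, 3.14, 3.14].

## Interface

Orientations are given as a rotation vector (axis times angle).
In Python, from bench import ctrl gives the robot as it stands.
- The arm moves only by the shell command python3 -m pendant 'ROWS' [OPENING] [FORCE]. ROWS is JSON, a list of rows, each an object with "travel": the shift along the tool's x, y, z in m, a list of three; "twist": the turn about the tool's x in rad. In form: [{"travel": [x, y, z], "twist": twist}, ...]. A call has 1 to 10 rows; each row is the pose to reach, as a shift and turn from the pose measured when the call began, along the tool's axes at that moment; what a row does not reach only later rows make up. A row lasts 1/8 s, in which the tool goes at most 62.5 mm and 10.7 degrees, less where a joint would pass 70% of its speed; a pose out of reach is approached as far as the arm can. A call with a gripper value outside its range is refused whole. OPENING is the opening, from -1 (shut) to 1 (fully open), so that 0 is half open, set as the call begins (- or left out, the last holds). The fingers move at their own pace and stop on an object; FORCE is the grip in N (left out, the last holds). Time passes only in rows, so rows that repeat a pose let the fingers close. It gives the time, the measured TCP pose, the force and the opening at its end, in the units of the state.
- ctrl.get_state(): the state, without advancing time (a new reading comes with each control period).
- ctrl.get_image(name): name is "scene" or "top" or "wrist"; returns the picture (384x512x3 uint8, red, green, blue); there is no depth.
- ctrl.camera_model(name): a dict with "K" (3x3 intrinsics, pixels), "rvec" (rotation vector, rad) and "tvec" (3), from world to camera coordinates, as OpenCV has them; the wrist camera has in their place "T_tool_cam" (4x4, takes a point from camera to tool coordinates, whose origin is the TCP and whose axes are the tool frame's). Camera axes: x right, y down, z forward; pixel columns grow to the right and rows downward; lengths in m; the calibration is good to about 2 mm. The wrist camera is an equidistant fisheye: a pixel r from the principal point sees the ray r / f radians off the axis. A picture is of the moment at which its call begins: read the wrist's pose just before it. camera_model takes no time and is no camera call.
- ctrl.close_job(): hands the job in, once; it reports no verdict.
The state is a dict: "time": time; "joint_positions": joint angles; "qd": joint speeds; "joint_torque": joint torques, N m; "position": TCP position; "tool_rot": TCP orientation; "ft_force": force on the tool from outside, world axes, zero at the start; "torque": the same for the moment, N m; "grip_width": opening from 0.0 (shut) to 1.0 (fully open).
Only numpy, scipy, OpenCV 4.12 (cv2) and the standard library are available. Lean on these libraries where they do the work, as an engineer would, in place of code of your own. Each camera call takes 0.05 s, during which the arm holds its last target.

## Task

The small chip heat sink in the aluminium degreasing tray is clean and must not be touched with the gripper's fingers. Slide the tray's steel cover by its upright black grip all the way to its end stop so that the heat sink lies open, then take the spring tongs out of their holder by the two grip plates, close them on the heat sink and lift it at least 10 cm above the tray. Finish while holding it still up there in the upright tongs, do not put anything down, and leave the solder spool, the large heat sink and the roll of tape where they are.

Things in the scene. Friction and masses are not known exactly. Their poses are not given: they have to be found in the camera images.
- tray: Fixed aluminium tray, 104 (x) by 130 mm (y). Origin: centre of its underside on the worktop. The nest's centre is at y = +30 mm, its floor 10 mm up. Lips (24 mm long in x, 3 mm thick, top at 14 mm) 17.5 mm to either side of it in y locate the heat sink; along x it is open to the rails (x = -42 and 42 mm, 8 mm wide, 34 mm high). Cover slides along -y; end stop bar at y = -54 mm, top at 37 mm.
- cover (a joint): Steel cover on the tray's rails: slide in m, 0 = centred over the nest, grows as it moves along the tray's -y, 0.055 = end stop, nest fully open. It starts between 0 and 0.010. Needs about 2 N, stays where it is left.
- cover_grip (a point): On the cover's grip, an upright black fin in the middle of the cover: 36 mm along the tray's x, 12 mm thick along the tray's y (the sliding direction), from 37 to 67 mm above the worktop; this point is on its centre line, 60 mm up. Cover plate 92 (x) by 50 mm (y), top 37 mm up. Axes as the tray's.
- chip_sink: Small plain aluminium chip heat sink, 24 x 24 x 14 mm high, with 7 fins, about 30 g, loose in the nest under the cover. Origin: centre of its underside, z up; its x axis is along the tray's x within 0.1 rad. Its two faces across x are the ones free for the tongs' jaws, the lips stand at its faces across y.
- tongs: Steel spring tongs, 98 mm tall, 80 g, standing upright on the jaw tips in the holder. Origin: between the jaw tips, at their lower end; z up; they close along y. The two legs slide straight in, up to 11 mm each. At rest the jaws (16 mm wide in x, 4 mm thick, 0 to 54 mm up) have inner faces 38 mm, outer faces 46 mm apart. A black block (18 x 28 mm, 78 to 98 mm up) joins the legs.
- tong_grip (a point): Midway between the two flat steel grip plates, 75 mm above the tongs' origin. Plates: 26 mm wide (x), 54 to 96 mm above the origin, outer faces 58 mm apart at rest. Held at width W, the jaw gap is W - 20 mm; on the heat sink W = 44 mm. Springs push out with 4 N at rest, 0.25 N more per mm of each leg: held at W = 50 to 55 mm the tongs stay in the gripper with open jaws.
- tong_tip (a point): Point midway between the two jaws, 7 mm above the tongs' origin: the middle of a heat sink that is well gripped with the jaw tips level with its underside.
- tong_holder: Fixed holder of the tongs: 80 x 96 x 6 mm steel foot with an upright grey sleeve, open on top, inside 19 mm (x) by 50 mm (y), walls 4 mm thick, rim 46 mm above the worktop. Origin: centre of the foot's underside, z up. The tongs stand on the foot, 6 mm above the worktop, with 2 mm of play each side, their y along the holder's y.
- spool: Spool of solder wire standing on its flange, 56 mm across, 39 mm tall, loose, a bystander. Origin: centre of underside.
- large_sink: Large aluminium heat sink, 50 x 50 x 22 mm, loose on the worktop, a bystander. Origin: centre of underside.
- black_tape: Roll of black tape lying flat, 55 mm across, 19 mm tall, loose, a bystander. Origin: centre of underside.

How it is judged:
On the way, in this order (a step that is already met when the one before it is completed fails the run):
1. the cover is slid to its end stop, the tongs still in their holder (value of joint cover above 0.052 m and distance between tongs and tong_holder below 0.02 m), for 0.2 s.
2. the tongs are taken out of the holder in the gripper (height (world z) of tongs above 0.05 m and contact force between the fingers and tongs above 0.5 N), for 0.2 s.
At the end, for the whole second after the job is handed in: Ends holding: cover within 3 mm of its stop; heat sink clamped in the jaws (over 1 N, within 20 mm of the tip point), over 100 mm above the worktop, still, untouched by the arm; tongs in the fingers, upright within 0.35 rad, touching nothing else; bystanders within 30 mm of their places (value of joint cover above 0.052 m and height (world z) of chip_sink above 0.1 m and distance between chip_sink and tray above 0.1 m and distance between tong_tip and chip_sink below 0.02 m and contact force between tongs and chip_sink above 1 N and contact force between the fingers and tongs above 2 N and contact force between the arm and chip_sink below 0.1 N and contact force between tray and chip_sink below 0.05 N and contact force between each of tray, tong_holder and tongs below 0.05 N and angle between tongs's own z axis and vertical below 0.35 rad and linear speed of chip_sink below 0.03 m/s and distance of each of spool, large_sink, black_tape from where it was at the start of the episode below 0.03 m); the arm keeps its last pose, push and grip.
It fails at once if the gripper or arm touches the small heat sink (contact force between the arm and chip_sink above 0.5 N).
It fails at once if the fingers touch the small heat sink (contact force between the fingers and chip_sink above 0.5 N).
It fails at once if a bystander is pushed away (distance of spool from where it was at the start of the episode above 0.03 m).
It fails at once if a bystander is pushed away (distance of large_sink from where it was at the start of the episode above 0.03 m).
It fails at once if a bystander is pushed away (distance of black_tape from where it was at the start of the episode above 0.03 m).
It also fails if it takes over 54 s, if anything falls off the work surface, if the arm or the gripper's body presses on something with over 40 N, if the wrist force passes 120 N, or if a joint passes its speed limit or range.

## Working session

There is one attempt and no reset: what is moved stays moved. The work goes in short steps, Python scripts to look and compute and a shell command to move; the robot and the scene stay as the last step left them, time stands still between calls to the robot, and variables do not carry over. Pictures are saved under pics/ and viewed, and the job is handed in when it is done.

```bash
ls; mkdir -p pics
python3 - <<'E'
from bench import ctrl
import cv2
s=ctrl.get_state()
for k,v in s.items(): print(k,v)
for n in ["scene","top","wrist"]:
    m=ctrl.camera_model(n); print(n,m)
for n in ["scene","top","wrist"]:
    cv2.imwrite(f"pics/{n}0.png",ctrl.get_image(n)[:,:,::-1])
E
```

```text
pics
time 0.0
joint_positions [-1.16988206  0.32180471 -0.07007899  1.45169874  0.02256928  1.37078316
 -0.05690934]
qd [ 2.55978995e-03 -1.30042145e-04 -1.23701770e-05  9.81625764e-04
 -2.10276449e-04 -1.14847107e-03 -3.40060778e-04]
joint_torque [-5.05037278e-04 -4.91292286e+01 -4.03987644e-01 -3.12525845e+01
 -6.39721518e-02  4.38476563e-02  1.37228412e-04]
position [0.2450339  0.60143945 0.22146142]
tool_rot [-0.9208579   1.36930132  0.91900724]
ft_force [ 0.64820557  0.4049181  -0.02195512]
torque [ 0.04395866 -0.0345074  -0.00271618]
grip_width 1.0002995375690766
scene {'K': array([[466.28941957,   0.        , 259.33500458],
       [  0.        , 466.28941957, 185.90817046],
       [  0.        ,   0.        ,   1.        ]]), 'rvec': array([ 0.38291527, -2.77594942,  1.21057404]), 'tvec': array([0.48735091, 0.35968613, 0.71004736])}
top {'K': array([[391.45040781,   0.        , 253.40463502],
       [  0.        , 391.45040781, 189.44741678],
       [  0.        ,   0.        ,   1.        ]]), 'rvec': array([ 2.11957196, -2.12292574,  0.14214712]), 'tvec': array([-0.29398909,  0.5851421 ,  0.82797212])}
wrist {'K': array([[297.31863964,   0.        , 255.44107563],
       [  0.        , 297.31863964, 190.37892559],
       [  0.        ,   0.        ,   1.        ]]), 'T_tool_cam': array([[-1.38232536e-03, -2.99121718e-01,  9.54213963e-01,
        -1.63316702e-01],
       [-8.69973229e-04, -9.54214154e-01, -2.99123038e-01,
         8.24967879e-02],
       [ 9.99998666e-01, -1.24362596e-03,  1.05880654e-03,
         3.52433773e-04],
       [ 0.00000000e+00,  0.00000000e+00,  0.00000000e+00,
         1.00000000e+00]])}
```

View pics/scene0.png

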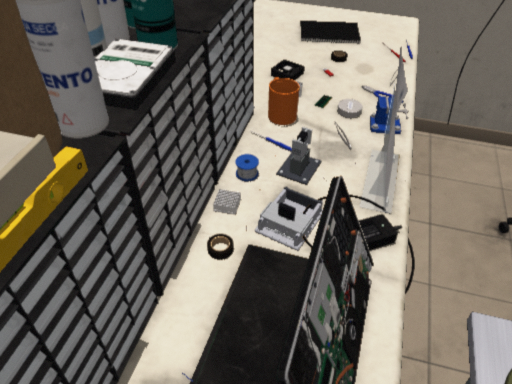

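View pics/top0.png

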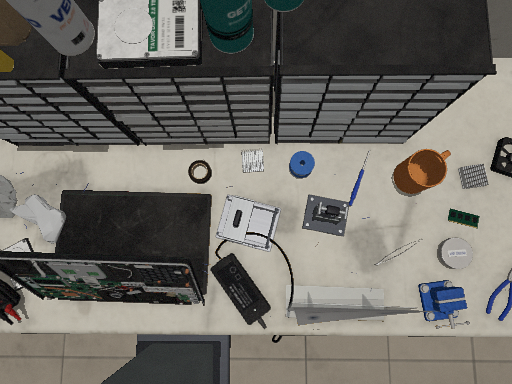

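View pics/wrist0.png

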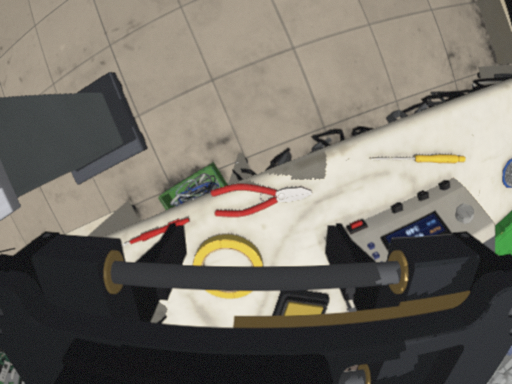

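The top view shows the tray at about (250,221) with the fin near (236,217), the holder with the tongs at about (327,213), and the spool, large sink and tape above them. I'll enlarge the tray and holder areas next.

```bash
cat > h.py <<'E'
import numpy as np, cv2
from bench import ctrl
from scipy.spatial.transform import Rotation as R
def cam(n):
    m=ctrl.camera_model(n); return m['K'],m['rvec'],m['tvec']
def ray(n,u,v):
    K,r,t=cam(n); Rm=R.from_rotvec(r).as_matrix()
    d=Rm.T@np.linalg.inv(K)@np.array([u,v,1.]); return -Rm.T@t,d
def onplane(n,u,v,z):
    o,d=ray(n,u,v); return o+d*(z-o[2])/d[2]
def proj(n,P):
    K,r,t=cam(n); return cv2.projectPoints(np.atleast_2d(np.array(P,float)),r,t,K,None)[0][:,0]
def wproj(P,T):  # world point -> wrist pixel, T world tool
    m=ctrl.camera_model('wrist');C=T@m['T_tool_cam'];K=m['K']
    p=np.linalg.inv(C)@np.r_[P,1];p=p[:3];th=np.arctan2(np.hypot(p[0],p[1]),p[2]);ph=np.arctan2(p[1],p[0])
    return K[0,0]*th*np.cos(ph)+K[0,2],K[1,1]*th*np.sin(ph)+K[1,2]
def wplane(u,v,z,T):
    m=ctrl.camera_model('wrist');C=T@m['T_tool_cam'];K=m['K']
    a=np.array([u-K[0,2],v-K[1,2]])/K[0,0];th=np.linalg.norm(a);d=np.r_[a/th*np.sin(th),np.cos(th)]
    d=C[:3,:3]@d;o=C[:3,3];return o+d*(z-o[2])/d[2]
def T():
    s=ctrl.get_state();M=np.eye(4);M[:3,:3]=R.from_rotvec(s['tool_rot']).as_matrix();M[:3,3]=s['position'];return M
E
python3 - <<'E'
from h import *
print(T().round(3))
for n in ["scene","top"]: print(n,ray(n,256,192)[0].round(3))
a=cv2.imread('pics/top0.png');
cv2.imwrite('pics/topz.png',cv2.resize(a[130:270,180:370],None,fx=4,fy=4,interpolation=cv2.INTER_CUBIC))
a=cv2.imread('pics/scene0.png');
cv2.imwrite('pics/scenez.png',cv2.resize(a[115:265,200:350],None,fx=4,fy=4,interpolation=cv2.INTER_CUBIC))
E
```

```text
[[-0.    -0.926  0.377  0.245]
 [-0.001  0.377  0.926  0.602]
 [-1.    -0.    -0.001  0.222]
 [ 0.     0.     0.     1.   ]]
scene [0.411 0.396 0.738]
top [ 0.442 -0.322  0.903]
```

View pics/topz.png

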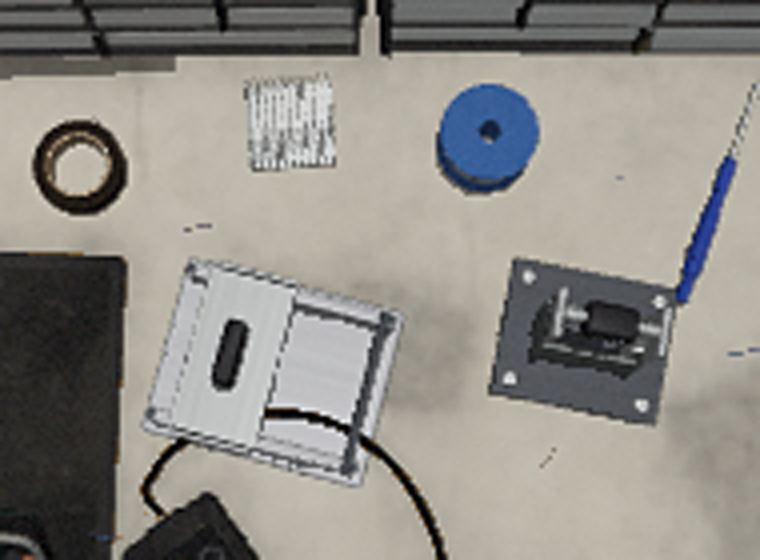

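View pics/scenez.png

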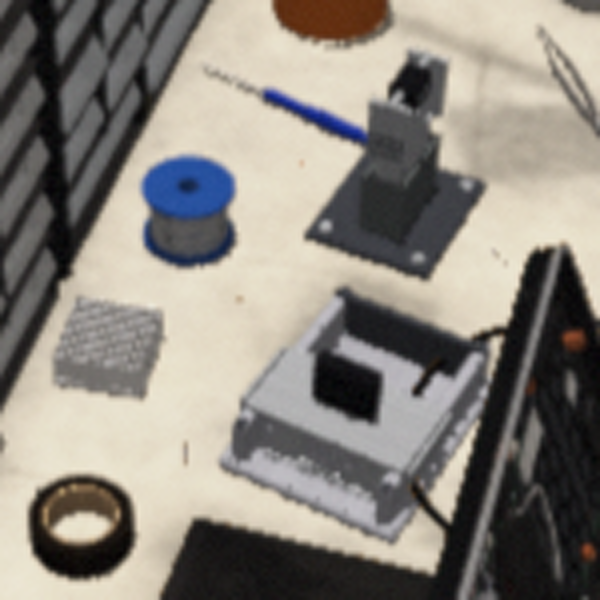

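Run:
```python
from h import *
a=cv2.imread('pics/top0.png')
def tp(u,v,z): return onplane('top',180+(u-1.5)/4,130+(v-1.5)/4,z)
def sp(u,v,z): return onplane('scene',200+(u-1.5)/4,115+(v-1.5)/4,z)
def rep(nm,pts,z,f=tp):
    P=np.array([f(u,v,z)[:2] for u,v in pts]);print(nm,z,P.round(4).tolist(),'mean',P.mean(0).round(4), 'sides',[round(np.linalg.norm(P[i]-P[i-1])*1000) for i in range(len(P))])
rep('tray',[(195,258),(403,312),(360,487),(143,430)],0.0)
rep('trayscene',[(222,463),(395,540)],0.0,sp)
rep('foot',[(515,258),(675,292),(655,425),(488,393)],.006)
rep('footscene',[(307,237),(427,277),(485,183)],.006,sp)
rep('fin',[(240,320),(220,390)],.067)
rep('coverR',[(296,285),(259,440)],.037)
rep('tongplates',[(563,310),(668,328)],.100)
rep('block',[(612,320)],.102)
rep('spool',[(490,132)],.039); rep('large',[(290,122)],.022); rep('tape',[(80,167)],.015)
```

```text
tray 0.0 [[0.5811, -0.235], [0.549, -0.3561], [0.4488, -0.3306], [0.4811, -0.2061]] mean [ 0.515 -0.282] sides [104, 125, 103, 129]
trayscene 0.0 [[0.5788, -0.2363], [0.4806, -0.2107]] mean [ 0.5297 -0.2235] sides [102, 102]
foot 0.006 [[0.5795, -0.4208], [0.5594, -0.5118], [0.4836, -0.4976], [0.5017, -0.4037]] mean [ 0.531  -0.4585] sides [80, 93, 77, 96]
footscene 0.006 [[0.5771, -0.4167], [0.5019, -0.4024], [0.484, -0.4962]] mean [ 0.521  -0.4384] sides [122, 76, 96]
fin 0.067 [[0.5369, -0.266], [0.4994, -0.2556]] mean [ 0.5182 -0.2608] sides [39, 39]
coverR 0.037 [[0.5599, -0.2952], [0.474, -0.2749]] mean [ 0.517  -0.2851] sides [88, 88]
tongplates 0.1 [[0.5379, -0.4344], [0.5285, -0.4876]] mean [ 0.5332 -0.461 ] sides [54, 54]
block 0.102 [[0.5325, -0.4589]] mean [ 0.5325 -0.4589] sides [0]
spool 0.039 [[0.6463, -0.4047]] mean [ 0.6463 -0.4047] sides [0]
large 0.022 [[0.657, -0.2912]] mean [ 0.657  -0.2912] sides [0]
tape 0.015 [[0.6326, -0.1687]] mean [ 0.6326 -0.1687] sides [0]
```

Run:
```python
from h import *
def tri(a,b):
    o1,d1=ray('top',*a);o2,d2=ray('scene',*b)
    s=np.linalg.lstsq(np.c_[d1,-d2],o2-o1,rcond=None)[0];p,q=o1+s[0]*d1,o2+s[1]*d2
    return ((p+q)/2).round(3),np.linalg.norm(p-q).round(4)
for a in [(190,262),(205,303),(200,300)]: print('lap',a,tri(a,(338,180)))
for a in [(290,322),(425,320),(383,290)]:
  for b in [(403,55),(397,105),(400,80)]: print('sheet',a,b,tri(a,b))
print(onplane('top',0,255,0),onplane('top',130,190,0),onplane('top',212,195,0))
print('shelf',tri((320,75),(200,60)),onplane('top',320,142,0))
b=cv2.imread('pics/top0.png')
cv2.imwrite('pics/topl.png',cv2.resize(b[180:345,0:250],None,fx=3,fy=3))
b=cv2.imread('pics/scene0.png')
cv2.imwrite('pics/scener.png',cv2.resize(b[20:260,230:430],None,fx=2.5,fy=2.5))
```

```text
lap (190, 262) (array([ 0.428, -0.191,  0.222]), np.float64(0.0022))
lap (205, 303) (array([ 0.393, -0.213,  0.209]), np.float64(0.0683))
lap (200, 300) (array([ 0.396, -0.206,  0.215]), np.float64(0.0624))
sheet (290, 322) (403, 55) (array([ 0.36 , -0.353,  0.377]), np.float64(0.0069))
sheet (290, 322) (397, 105) (array([ 0.346, -0.358,  0.279]), np.float64(0.0116))
sheet (290, 322) (400, 80) (array([ 0.353, -0.355,  0.33 ]), np.float64(0.0092))
sheet (425, 320) (403, 55) (array([ 0.346, -0.564,  0.274]), np.float64(0.0057))
sheet (425, 320) (397, 105) (array([ 0.325, -0.624,  0.116]), np.float64(0.0118))
sheet (425, 320) (400, 80) (array([ 0.336, -0.592,  0.201]), np.float64(0.0086))
sheet (383, 290) (403, 55) (array([ 0.372, -0.493,  0.307]), np.float64(0.0367))
sheet (383, 290) (397, 105) (array([ 0.358, -0.533,  0.17 ]), np.float64(0.0409))
sheet (383, 290) (400, 80) (array([ 0.366, -0.512,  0.242]), np.float64(0.0387))
[0.44005877 0.29514449 0.        ] [ 0.59183826 -0.00182111  0.        ] [ 0.57916512 -0.19653605  0.        ]
shelf (array([ 0.747, -0.415,  0.274]), np.float64(0.0054)) [ 0.70552766 -0.45169435  0.        ]
```

View pics/topl.png

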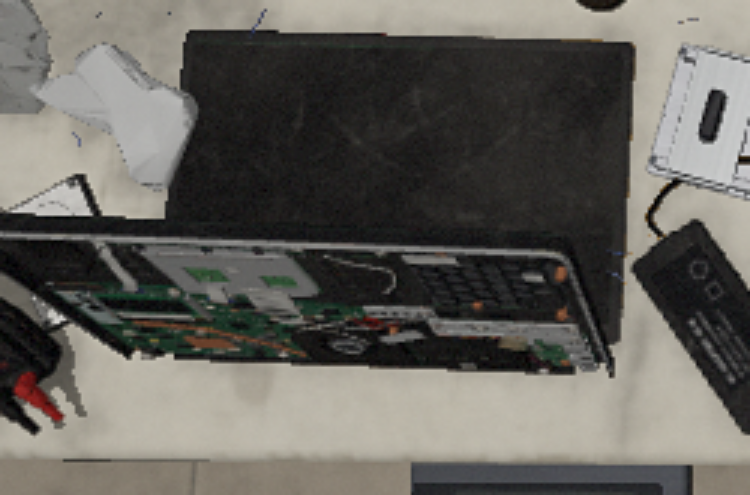

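View pics/scener.png

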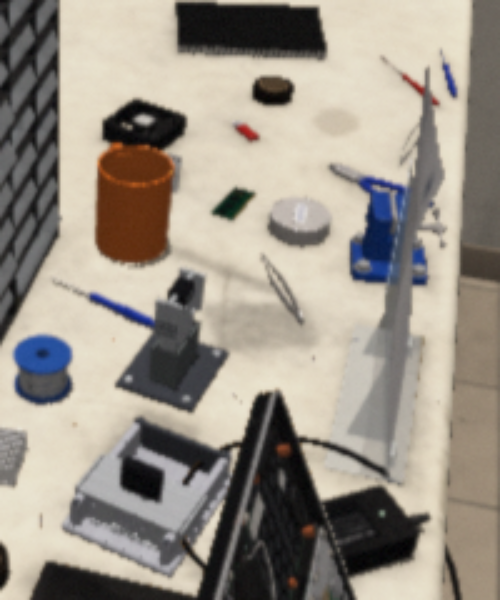

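Run:
```python
from h import *
def tri(a,b):
    o1,d1=ray('top',*a);o2,d2=ray('scene',*b)
    s=np.linalg.lstsq(np.c_[d1,-d2],o2-o1,rcond=None)[0];p,q=o1+s[0]*d1,o2+s[1]*d2
    return ((p+q)/2).round(3),np.linalg.norm(p-q).round(4)
print(tri((203,304),(371,267)), tri((188,262),(337,178)),tri((190,258),(337,178)))
b=cv2.imread('pics/top0.png'); cv2.imwrite('pics/a.png',cv2.resize(b[240:320,150:230],None,fx=7,fy=7,interpolation=cv2.INTER_CUBIC))
b=cv2.imread('pics/scene0.png'); cv2.imwrite('pics/b.png',cv2.resize(b[170:280,300:400],None,fx=5,fy=5,interpolation=cv2.INTER_CUBIC))
```

```text
(array([ 0.336, -0.185,  0.028]), np.float64(0.0013)) (array([ 0.429, -0.189,  0.228]), np.float64(0.0002)) (array([ 0.432, -0.192,  0.225]), np.float64(0.0068))
```

View pics/a.png

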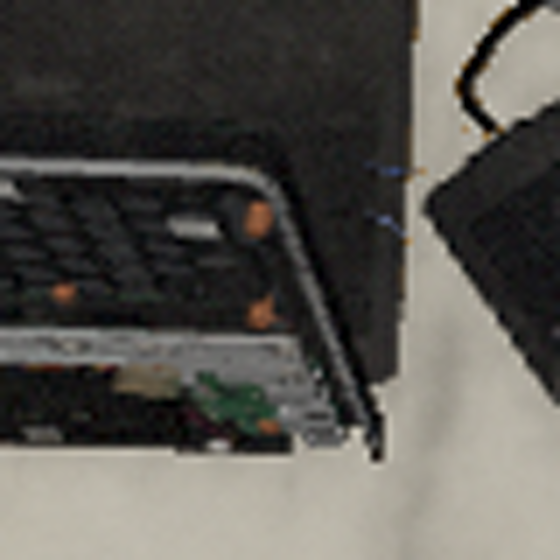

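View pics/b.png

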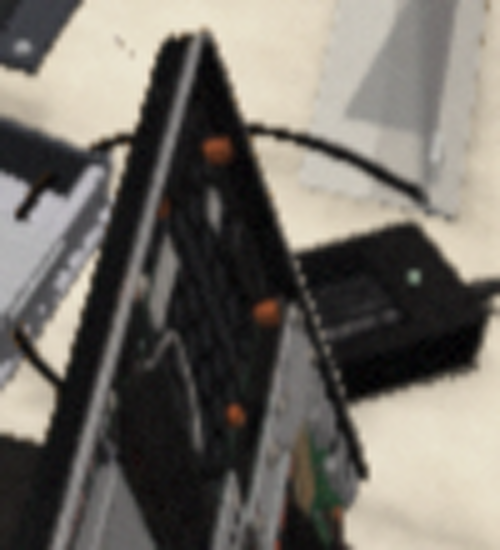

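The laptop's leaning screen is the main obstacle: its top edge is at x≈0.43, z≈0.23, y ≥ -0.19. I'll cross it high. The tray yaw is about -0.26 and the holder yaw about -0.19, and the sizes I measured match the ones given.

```bash
python3 -m pendant '[{"travel":[-0.06,0,0],"twist":0},{"travel":[-0.12,0,0],"twist":0.1},{"travel":[-0.14,-0.046,-0.029],"twist":0.25},{"travel":[-0.14,-0.092,-0.058],"twist":0.4},{"travel":[-0.14,-0.138,-0.086],"twist":0.55},{"travel":[-0.14,-0.185,-0.115],"twist":0.7},{"travel":[-0.14,-0.231,-0.144],"twist":0.85},{"travel":[-0.14,-0.277,-0.173],"twist":1.0},{"travel":[-0.14,-0.323,-0.201],"twist":1.15},{"travel":[-0.14,-0.369,-0.23],"twist":1.3}]'
python3 - <<'E'
from h import *
M=T();print(M.round(4),ctrl.get_state()['joint_positions'].round(2))
def go(x,y,z,th):
    d=M[:3,:3].T@(np.array([x,y,z])-M[:3,3]); cur=np.arctan2(M[1,2],M[0,2]); tw=-(np.radians(th)-cur); print((x,y,z,th),d.round(4),'twist',round((tw+np.pi)%(2*np.pi)-np.pi,4))
go(.50,-.05,.36,-50);go(.518,-.261,.30,-105);go(.518,-.261,.14,-105)
E
```

```text
time: 1.4
position: [0.5008, 0.2481, 0.3619]
tool_rot: [0.094, 1.569, -0.096]
ft_force: [0.5, -0.2, -0.6]
grip_width: 1.0
[[-6.000e-04  1.204e-01  9.927e-01  5.008e-01]
 [-1.300e-03  9.927e-01 -1.204e-01  2.481e-01]
 [-1.000e+00 -1.300e-03 -5.000e-04  3.619e-01]
 [ 0.000e+00  0.000e+00  0.000e+00  1.000e+00]] [-0.8   0.09  0.32  1.45 -0.03  1.6  -0.6 ]
(0.5, -0.05, 0.36, -50) [ 0.0023 -0.296   0.0351] twist 0.752
(0.518, -0.261, 0.3, -105) [ 0.0625 -0.5032  0.0784] twist 1.7119
(0.518, -0.261, 0.14, -105) [ 0.2225 -0.503   0.0785] twist 1.7119
```

```bash
python3 -m pendant '[{"travel":[0.0,-0.05,0.006],"twist":0.15},{"travel":[0.0,-0.10,0.012],"twist":0.32},{"travel":[0.0,-0.15,0.018],"twist":0.49},{"travel":[0.0,-0.20,0.024],"twist":0.66},{"travel":[0.0,-0.25,0.03],"twist":0.83},{"travel":[0.0,-0.30,0.036],"twist":1.0},{"travel":[0.0,-0.35,0.046],"twist":1.18},{"travel":[0.01,-0.40,0.057],"twist":1.35},{"travel":[0.03,-0.45,0.068],"twist":1.53},{"travel":[0.06,-0.503,0.078],"twist":1.712}]'
cat >> h.py <<'E'
def go(x,y,z,th,M):
    d=M[:3,:3].T@(np.array([x,y,z])-M[:3,3]); cur=np.arctan2(M[1,2],M[0,2]); tw=-(np.radians(th)-cur); print((x,y,z,th),d.round(4),'twist',round((tw+np.pi)%(2*np.pi)-np.pi,4))
E
python3 - <<'E'
from h import *
M=T();print(M.round(4),ctrl.get_state()['joint_positions'].round(2))
np.save('M1.npy',M);cv2.imwrite('pics/w1.png',ctrl.get_image('wrist')[:,:,::-1])
E
```

```text
time: 2.65
position: [0.5183, -0.262, 0.3026]
tool_rot: [1.403, 1.069, -1.402]
ft_force: [1.3, 0.4, -0.7]
grip_width: 0.999
[[ 1.700e-03  9.647e-01 -2.633e-01  5.183e-01]
 [-1.200e-03 -2.633e-01 -9.647e-01 -2.620e-01]
 [-1.000e+00  2.000e-03  7.000e-04  3.026e-01]
 [ 0.000e+00  0.000e+00  0.000e+00  1.000e+00]] [-0.29  0.18  0.82  1.53 -0.13  1.49 -1.3 ]
```

View pics/w1.png

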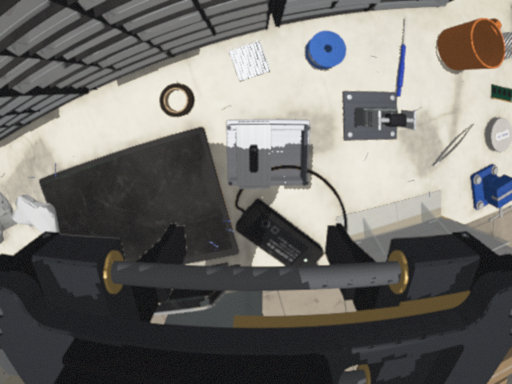

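The wrist view shows the tray at about (268,153), the fin at about (254,158) and the holder at about (370,116). I'll measure all three in this view.

Run:
```python
from h import *
b=cv2.imread('pics/w1.png'); cv2.imwrite('pics/w1z.png',cv2.resize(b[70:210,215:425],None,fx=3.8,fy=3.8,interpolation=cv2.INTER_CUBIC))
M=np.load('M1.npy')
print('pred fin',wproj([.518,-.261,.067],M))
```

```text
pred fin (np.float64(255.39146454881362), np.float64(161.62346067006462))
```

View pics/w1z.png

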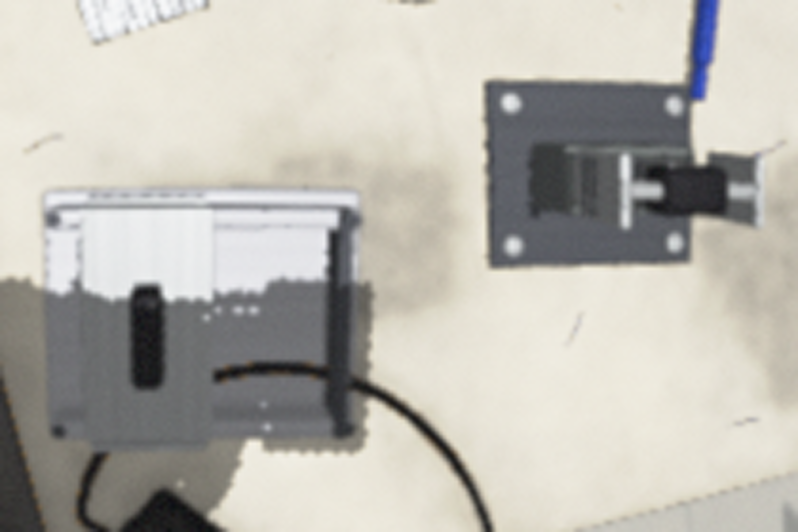

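Run:
```python
from h import *
M=np.load('M1.npy')
def w(u,v,z): return wplane(215+(u-1.4)/3.8,70+(v-1.4)/3.8,z,M)
def rep(nm,pts,z):
    P=np.array([w(u,v,z)[:2] for u,v in pts]);print(nm,P.round(4).tolist(),'mean',P.mean(0).round(4),'sides',[round(np.linalg.norm(P[i]-P[i-1])*1000) for i in range(len(P))]);return P
P=rep('tray',[(45,190),(361,190),(365,447)],0)
print('centre',(P[0]+P[2])/2)
rep('fin',[(148,290),(148,388)],.067)
P=rep('foot',[(487,84),(690,80),(690,264),(491,267)],.006)
rep('tong plates top',[(626,190),(760,190)],.102)
rep('block',[(694,190)],.104)
rep('bar mid',[(346,212),(345,436)],.037)
rep('coverL',[(82,210),(82,442)],.037);rep('coverR',[(214,210),(212,445)],.037)
```

```text
tray [[0.5816, -0.2316], [0.548, -0.3576], [0.4392, -0.3343]] mean [ 0.5229 -0.3078] sides [176, 130, 111]
centre [ 0.51039127 -0.28290789]
fin [[0.5396, -0.2644], [0.5049, -0.2548]] mean [ 0.5223 -0.2596] sides [36, 36]
foot [[0.5796, -0.4194], [0.564, -0.5125], [0.4844, -0.4962], [0.5042, -0.4038]] mean [ 0.533 -0.458] sides [77, 94, 81, 95]
tong plates top [[0.5386, -0.4321], [0.5282, -0.485]] mean [ 0.5334 -0.4585] sides [54, 54]
block [[0.5337, -0.4572]] mean [ 0.5337 -0.4572] sides [0]
bar mid [[0.5451, -0.344], [0.4584, -0.3233]] mean [ 0.5018 -0.3336] sides [89, 89]
coverL [[0.5717, -0.2471], [0.4836, -0.2216]] mean [ 0.5276 -0.2343] sides [92, 92]
coverR [[0.5584, -0.2952], [0.4688, -0.271]] mean [ 0.5136 -0.2831] sides [93, 93]
```

```bash
python3 -m pendant '[{"travel":[0.06,0.001,-0.002],"twist":0},{"travel":[0.12,0.001,-0.002],"twist":0},{"travel":[0.17,0.001,-0.002],"twist":0},{"travel":[0.20,0.001,-0.002],"twist":0},{"travel":[0.20,0.001,-0.002],"twist":0}]'
python3 - <<'E'
from h import *
M=T();print(M[:3,3].round(4));go(.52,-.26,.043,-105.2,M)
cv2.imwrite('pics/w2.png',ctrl.get_image('wrist')[:,:,::-1])
E
```

```text
time: 3.32
position: [0.5121, -0.2689, 0.0952]
tool_rot: [1.404, 1.065, -1.426]
ft_force: [0.2, -0.4, 0.3]
grip_width: 1.0
[ 0.5121 -0.2689  0.0952]
(0.52, -0.26, 0.043, -105.2) [ 0.0521  0.0057 -0.0112] twist -0.0176
```

View pics/w2.png

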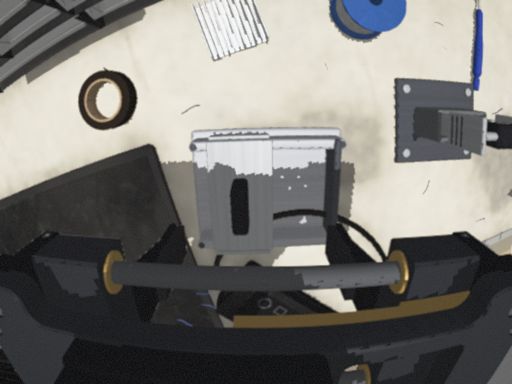

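Run:
```python
from h import *
M=T();print(M.round(4));s=ctrl.get_state();print(s['joint_positions'].round(3),s['qd'].round(3),s['ft_force'])
go(.52,-.26,.08,-105.2,M)
```

```text
[[-0.0081  0.9602 -0.2791  0.5136]
 [-0.0066 -0.2791 -0.9602 -0.2698]
 [-0.9999 -0.006   0.0086  0.0973]
 [ 0.      0.      0.      1.    ]]
[-0.221  0.338  0.778  1.798 -0.251  1.114 -1.213] [-0.005 -0.03   0.014 -0.043  0.003  0.    -0.001] [ 0.00878345 -1.01675047 -0.1886898 ]
(0.52, -0.26, 0.08, -105.2) [ 0.0172  0.0035 -0.0113] twist -0.0176
```

```bash
python3 -m pendant '[{"travel":[0.006,0.002,-0.006],"twist":-0.018},{"travel":[0.017,0.0035,-0.011],"twist":-0.018},{"travel":[0.017,0.0035,-0.011],"twist":-0.018},{"travel":[0.017,0.0035,-0.011],"twist":-0.018}]'
python3 - <<'E'
from h import *
M=T();print(M.round(4));
go(.52,-.26,.043,-105.2,M)
E
```

```text
time: 3.88
position: [0.52, -0.2603, 0.0804]
tool_rot: [1.392, 1.071, -1.411]
ft_force: [0.3, -0.4, 0.8]
grip_width: 0.999
[[-0.0079  0.9652 -0.2616  0.52  ]
 [-0.0069 -0.2616 -0.9651 -0.2603]
 [-0.9999 -0.0058  0.0087  0.0804]
 [ 0.      0.      0.      1.    ]]
(0.52, -0.26, 0.043, -105.2) [ 0.0374  0.0001 -0.0006] twist 0.0006
```

```bash
python3 -m pendant '[{"travel":[0.015,0,0],"twist":0},{"travel":[0.03,0,0],"twist":0},{"travel":[0.036,0,0],"twist":0},{"travel":[0.036,0,0],"twist":0}]'
python3 -m pendant '[{"travel":[0,0,0],"twist":0},{"travel":[0,0,0],"twist":0},{"travel":[0,0,0],"twist":0},{"travel":[0,0,0],"twist":0},{"travel":[0,0,0],"twist":0},{"travel":[0,0,0],"twist":0},{"travel":[0,0,0],"twist":0}]' -0.95 10
python3 - <<'E'
from h import *
M=T();print(M.round(4),ctrl.get_state()['grip_width']*87)
cv2.imwrite('pics/w3.png',ctrl.get_image('wrist')[:,:,::-1])
E
```

```text
time: 4.38
position: [0.5191, -0.2605, 0.0435]
tool_rot: [1.391, 1.073, -1.412]
ft_force: [-0.1, -0.6, -0.1]
grip_width: 0.999
time: 5.25
position: [0.5191, -0.2605, 0.0435]
tool_rot: [1.391, 1.073, -1.412]
ft_force: [0.5, -0.3, -0.8]
grip_width: 0.286
[[-0.0096  0.9651 -0.2618  0.5191]
 [-0.0066 -0.2619 -0.9651 -0.2605]
 [-0.9999 -0.0075  0.0089  0.0435]
 [ 0.      0.      0.      1.    ]] 24.84758223512231
```

View pics/w3.png

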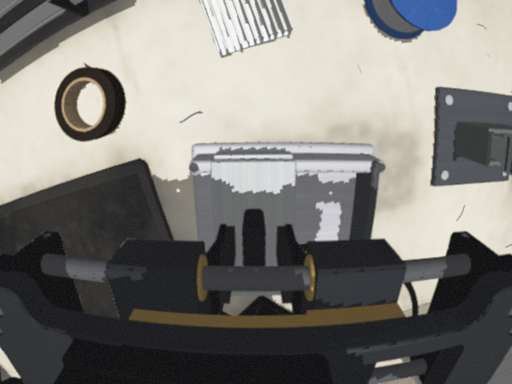

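The fin, at about (254,235), sits midway between the fingers, which are still closing.

```bash
python3 -m pendant '[{"travel":[0,0,0],"twist":0},{"travel":[0,0,0],"twist":0},{"travel":[0,0,0],"twist":0},{"travel":[0,0,0],"twist":0}]'
python3 - <<'E'
from h import *
M=T();print(M[:3,3].round(4),ctrl.get_state()['grip_width']*87)
E
```

```text
time: 5.8
position: [0.5191, -0.2603, 0.0435]
tool_rot: [1.392, 1.073, -1.412]
ft_force: [0.1, 0.5, 0.0]
grip_width: 0.139
[ 0.5191 -0.2603  0.0435] 12.05394733594078
```

```bash
python3 -m pendant '[{"travel":[0,0,0.005],"twist":0},{"travel":[0,0,0.012],"twist":0},{"travel":[0,0,0.02],"twist":0},{"travel":[0,0,0.028],"twist":0},{"travel":[0,0,0.036],"twist":0},{"travel":[0,0,0.042],"twist":0},{"travel":[0,0,0.042],"twist":0}]'
python3 -m pendant '[{"travel":[0,0,0.003],"twist":0},{"travel":[0,0,0.006],"twist":0},{"travel":[0,0,0.006],"twist":0},{"travel":[0,0,0.006],"twist":0}]'
python3 - <<'E'
from h import *
M=T();p=M[:3,3];print(p.round(4),np.linalg.norm(p-[.5191,-.2603,.0435]))
E
```

```text
time: 6.68
position: [0.508, -0.3023, 0.0436]
tool_rot: [1.391, 1.07, -1.413]
ft_force: [5.1, -3.1, -7.7]
grip_width: 0.137
time: 7.18
position: [0.5071, -0.3053, 0.0435]
tool_rot: [1.393, 1.075, -1.41]
ft_force: [3.5, 6.0, -3.0]
grip_width: 0.139
[ 0.5071 -0.3053  0.0435] 0.046525633248434346
```

```bash
python3 -m pendant '[{"travel":[0,0,0.004],"twist":0},{"travel":[0,0,0.007],"twist":0},{"travel":[0,0,0.007],"twist":0},{"travel":[0,0,0.007],"twist":0}]'
python3 - <<'E'
from h import *
M=T();p=M[:3,3];print(p.round(4),np.linalg.norm(p-[.5191,-.2603,.0435]))
cv2.imwrite('pics/t4.png',cv2.resize(ctrl.get_image('top')[130:270,180:370,::-1],None,fx=4,fy=4,interpolation=cv2.INTER_CUBIC))
E
```

```text
time: 7.68
position: [0.5072, -0.3053, 0.0435]
tool_rot: [1.397, 1.085, -1.404]
ft_force: [2.7, 11.3, 0.4]
grip_width: 0.136
[ 0.5072 -0.3053  0.0435] 0.046535640920064895
```

View pics/t4.png

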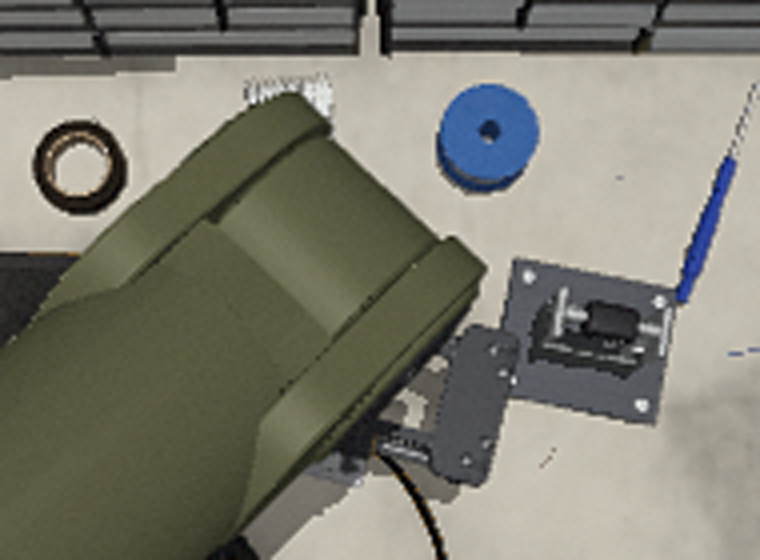

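The cover is against its stop: the push rose to 11 N with no further motion. Next I release, lift and look into the nest.

```bash
python3 -m pendant '[{"travel":[0,0,0],"twist":0},{"travel":[0,0,0],"twist":0},{"travel":[0,0,0],"twist":0},{"travel":[0,0,0],"twist":0}]' 0 
python3 -m pendant '[{"travel":[-0.04,0,0],"twist":0},{"travel":[-0.09,0,0],"twist":0},{"travel":[-0.14,0,0],"twist":0},{"travel":[-0.18,0,0],"twist":0},{"travel":[-0.18,0,0],"twist":0}]' 1
python3 - <<'E'
from h import *
M=T();print(M.round(4),ctrl.get_state()['joint_positions'].round(2));np.save('M5.npy',M)
b=ctrl.get_image('wrist')[:,:,::-1]
cv2.imwrite('pics/w5.png',b)
cv2.imwrite('pics/w5z.png',cv2.resize(b[80:240,190:440],None,fx=3.2,fy=3.2,interpolation=cv2.INTER_CUBIC))
E
```

```text
time: 8.22
position: [0.5068, -0.3061, 0.0436]
tool_rot: [1.397, 1.084, -1.405]
ft_force: [0.4, -0.1, 0.4]
grip_width: 0.466
time: 8.85
position: [0.5098, -0.3088, 0.2273]
tool_rot: [1.399, 1.078, -1.401]
ft_force: [0.1, -0.1, 0.5]
grip_width: 0.957
[[-0.0033  0.9659 -0.2589  0.5098]
 [ 0.0021 -0.2589 -0.9659 -0.3088]
 [-1.     -0.0037 -0.0012  0.2273]
 [ 0.      0.      0.      1.    ]] [-0.18  0.26  0.82  1.61 -0.19  1.36 -1.17]
```

View pics/w5z.png

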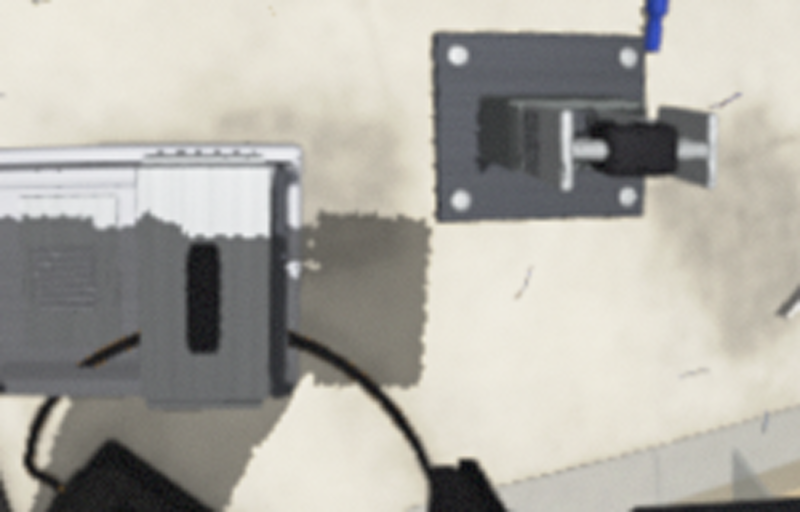

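The cover lies against the stop bar. The sink shows up faintly at about (65,275) in the enlarged view.

Run:
```python
from h import *
b=cv2.imread('pics/w5.png')[130:210,165:240]
g=cv2.createCLAHE(4,(3,3)).apply(cv2.cvtColor(b,cv2.COLOR_BGR2GRAY))
cv2.imwrite('pics/w5s.png',cv2.resize(g,None,fx=8,fy=7.5,interpolation=cv2.INTER_NEAREST))
M=np.load('M5.npy')
print(wproj([.5227,-.253,.024],M),wproj([.5227,-.253,.010],M))
```

```text
(np.float64(211.41778397606336), np.float64(167.2221563825974)) (np.float64(212.95481285659383), np.float64(164.8031872134844))
```

View pics/w5s.png

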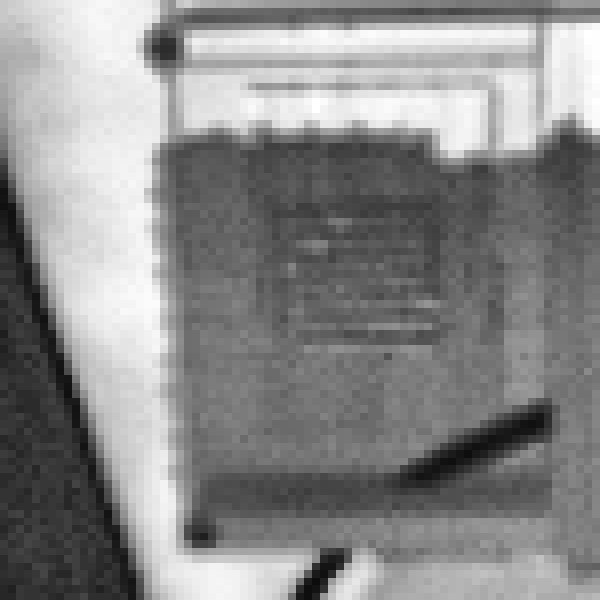

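Run:
```python
from h import *
M=np.load('M5.npy')
print('sink',wplane(210,166,.024,M))
def w(u,v,z): return wplane(190+(u-1.1)/3.2,80+(v-1.1)/3.2,z,M)
def rep(nm,pts,z):
    P=np.array([w(u,v,z)[:2] for u,v in pts]);print(nm,P.round(4).tolist(),'mean',P.mean(0).round(4),'sides',[round(np.linalg.norm(P[i]-P[i-1])*1000) for i in range(len(P))]);return P
P=rep('foot',[(434,33),(644,34),(642,215),(438,219)],.006)
d=P[0]-P[2];print('diag',d)
y=(P[0]-P[1]+P[3]-P[2]);x=(P[0]-P[3]+P[1]-P[2]);print('yaw',np.arctan2(-y[0],y[1]),np.arctan2(x[1],x[0]))
rep('plates',[(567,150),(712,150)],.102)
rep('plateL',[(567,112),(567,190)],.102);rep('plateR',[(712,112),(712,188)],.102)
rep('fin',[(203,242),(203,353)],.067)
# targets, 5 mm tool-y offset
th=np.radians(-100.9);ty=np.array([-np.sin(th),np.cos(th)])
t=np.array([.5335,-.459])-0.005*ty;print(t)
M=T();go(*t,.17,-100.9,M);go(*t,.062,-100.9,M)
```

```text
sink [ 0.52471772 -0.25170761  0.024     ]
foot [[0.5808, -0.42], [0.5629, -0.5123], [0.4856, -0.4961], [0.5053, -0.4042]] mean [ 0.5336 -0.4582] sides [77, 94, 79, 94]
diag [0.0951235  0.07614073]
yaw -0.20097804297909355 -0.20614773664808675
plates [[0.5384, -0.4322], [0.5277, -0.4848]] mean [ 0.5331 -0.4585] sides [54, 54]
plateL [[0.5503, -0.4346], [0.5258, -0.4297]] mean [ 0.538  -0.4321] sides [25, 25]
plateR [[0.5403, -0.487], [0.5151, -0.4827]] mean [ 0.5277 -0.4849] sides [26, 26]
fin [[0.5314, -0.3108], [0.4926, -0.3003]] mean [ 0.512  -0.3056] sides [40, 40]
[ 0.52859021 -0.45805452]
(np.float64(0.5285902064365178), np.float64(-0.45805452278505054), 0.17, -100.9) [0.0543 0.0583 0.1401] twist -0.0714
(np.float64(0.5285902064365178), np.float64(-0.45805452278505054), 0.062, -100.9) [0.1623 0.0591 0.1403] twist -0.0714
```

```bash
python3 -m pendant '[{"travel":[0,0.02,0.045],"twist":-0.03},{"travel":[0,0.04,0.095],"twist":-0.06},{"travel":[0.02,0.058,0.14],"twist":-0.061},{"travel":[0.055,0.058,0.14],"twist":-0.061},{"travel":[0.055,0.058,0.14],"twist":-0.061},{"travel":[0.055,0.058,0.14],"twist":-0.061}]' 1
python3 - <<'E'
from h import *
M=T();print(M.round(4));go(.528,-.4575,.062,-101.5,M)
np.save('M6.npy',M)
cv2.imwrite('pics/w6.png',ctrl.get_image('wrist')[:,:,::-1])
t=ctrl.get_image('top')[:,:,::-1];cv2.imwrite('pics/t6.png',t)
cv2.imwrite('pics/t6z.png',cv2.resize(t[185:260,205:290],None,fx=8,fy=8,interpolation=cv2.INTER_CUBIC))
E
```

```text
time: 9.65
position: [0.5287, -0.4573, 0.1696]
tool_rot: [1.354, 1.116, -1.359]
ft_force: [0.3, -0.5, 1.2]
grip_width: 1.001
[[-0.0068  0.9801 -0.1985  0.5287]
 [ 0.0041 -0.1985 -0.9801 -0.4573]
 [-1.     -0.0075 -0.0027  0.1696]
 [ 0.      0.      0.      1.    ]]
(0.528, -0.4575, 0.062, -101.5) [0.1076 0.0002 0.0006] twist 0.0009
```

View pics/w6.png

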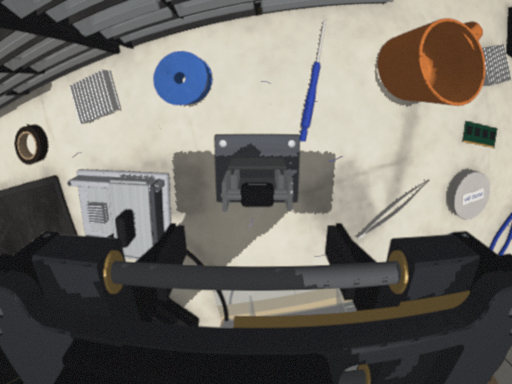

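View pics/t6z.png

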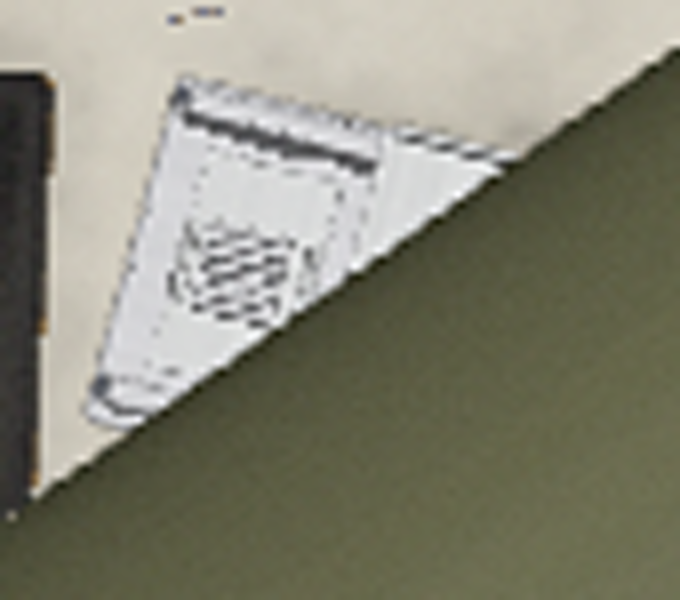

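```bash
python3 - <<'E'
from h import *
M=np.load('M6.npy')
print('top',onplane('top',205+(236-3.5)/8,185+(272-3.5)/8,.024)); print('wrist',wplane(97.5,212,.024,M))
b=cv2.imread('pics/w6.png');cv2.imwrite('pics/w6z.png',cv2.resize(b[165:260,65:180],None,fx=6,fy=6,interpolation=cv2.INTER_CUBIC))
E
python3 -m pendant '[{"travel":[0.05,0,0.001],"twist":0},{"travel":[0.09,0,0.001],"twist":0},{"travel":[0.107,0,0.001],"twist":0},{"travel":[0.107,0,0.001],"twist":0},{"travel":[0.107,0,0.001],"twist":0}]'
```

```text
top [ 0.52162471 -0.25075641  0.024     ]
wrist [ 0.52531787 -0.25511032  0.024     ]
time: 10.38
position: [0.5297, -0.4594, 0.0664]
tool_rot: [1.354, 1.11, -1.356]
ft_force: [0.8, 0.4, 0.2]
grip_width: 1.0
```

View pics/w6z.png

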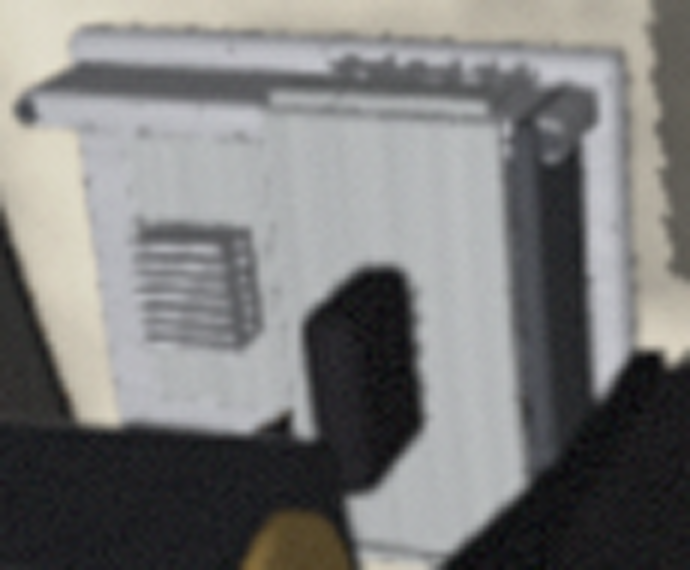

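The sink shows in its nest at about (97,213), with two views and the fin position agreeing on about (0.523,-0.2525). Now I fine-position at the tongs.

Run:
```python
from h import *
M=T();print(M.round(4));go(.528,-.458,.062,-101.5,M)
```

```text
[[-2.000e-03  9.802e-01 -1.978e-01  5.297e-01]
 [ 4.000e-04 -1.978e-01 -9.802e-01 -4.594e-01]
 [-1.000e+00 -2.000e-03  0.000e+00  6.640e-02]
 [ 0.000e+00  0.000e+00  0.000e+00  1.000e+00]]
(0.528, -0.458, 0.062, -101.5) [ 0.0044 -0.0019 -0.0011] twist 0.0016
```

```bash
python3 -m pendant '[{"travel":[0.004,-0.002,-0.001],"twist":0},{"travel":[0.0044,-0.002,-0.001],"twist":0},{"travel":[0.0044,-0.002,-0.001],"twist":0}]'
python3 -m pendant '[{"travel":[0,0,0],"twist":0},{"travel":[0,0,0],"twist":0},{"travel":[0,0,0],"twist":0},{"travel":[0,0,0],"twist":0},{"travel":[0,0,0],"twist":0},{"travel":[0,0,0],"twist":0}]' 0.2 15
python3 - <<'E'
from h import *
M=T();print(M.round(4),ctrl.get_state()['grip_width']*87)
cv2.imwrite('pics/w7.png',ctrl.get_image('wrist')[:,:,::-1])
E
```

```text
time: 10.75
position: [0.528, -0.4581, 0.0624]
tool_rot: [1.354, 1.11, -1.356]
ft_force: [0.3, -0.1, -0.6]
grip_width: 1.001
time: 11.5
position: [0.5281, -0.4579, 0.0623]
tool_rot: [1.354, 1.11, -1.355]
ft_force: [-0.4, 1.9, 0.2]
grip_width: 0.602
[[-1.500e-03  9.803e-01 -1.977e-01  5.281e-01]
 [ 6.000e-04 -1.977e-01 -9.803e-01 -4.579e-01]
 [-1.000e+00 -1.600e-03 -3.000e-04  6.230e-02]
 [ 0.000e+00  0.000e+00  0.000e+00  1.000e+00]] 52.33310552635033
```

View pics/w7.png

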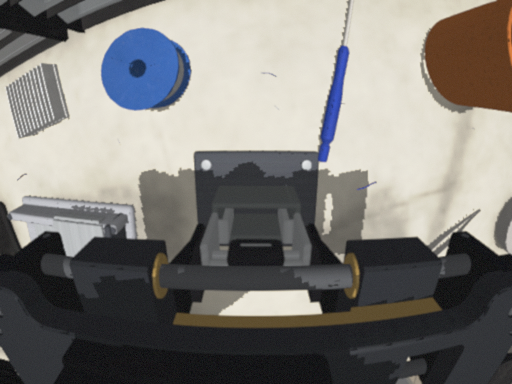

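The tongs sit between the pads at W = 52.3 mm. I lift straight up next.

```bash
python3 -m pendant '[{"travel":[-0.01,0,0],"twist":0},{"travel":[-0.025,0,0],"twist":0},{"travel":[-0.04,0,0],"twist":0},{"travel":[-0.06,0,0],"twist":0},{"travel":[-0.09,0,0],"twist":0},{"travel":[-0.12,0,0],"twist":0},{"travel":[-0.15,0,0],"twist":0},{"travel":[-0.17,0,0],"twist":0},{"travel":[-0.175,0,0],"twist":0},{"travel":[-0.175,0,0],"twist":0}]'
python3 - <<'E'
from h import *
M=T();print(M.round(4),ctrl.get_state()['grip_width']*87)
cv2.imwrite('pics/w8.png',ctrl.get_image('wrist')[:,:,::-1])
cv2.imwrite('pics/s8.png',cv2.resize(ctrl.get_image('scene')[60:250,220:400,::-1],None,fx=3,fy=3,interpolation=cv2.INTER_CUBIC))
th=np.radians(-10.5);ty=np.array([-np.sin(th),np.cos(th)])
t=np.array([.523,-.2525])-.005*ty;print(t)
go(*t,.24,-10.5,M)
print(ctrl.get_state()['joint_positions'].round(2))
E
```

```text
time: 12.8
position: [0.5282, -0.4578, 0.2369]
tool_rot: [1.354, 1.111, -1.355]
ft_force: [-0.1, 0.3, -0.8]
grip_width: 0.602
[[-1.900e-03  9.803e-01 -1.977e-01  5.282e-01]
 [ 1.100e-03 -1.977e-01 -9.803e-01 -4.578e-01]
 [-1.000e+00 -2.100e-03 -7.000e-04  2.369e-01]
 [ 0.000e+00  0.000e+00  0.000e+00  1.000e+00]] 52.38294412473095
[ 0.52208882 -0.25741627]
(np.float64(0.5220888223725393), np.float64(-0.2574162745378198), 0.24, -10.5) [-0.0029 -0.0457 -0.1952] twist -1.5866
[ 0.14  0.52  0.81  1.31 -0.37  1.47 -0.85]
```

View pics/s8.png

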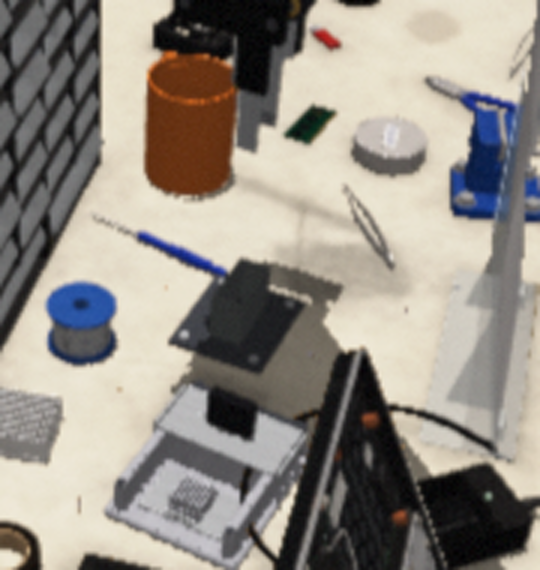

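View pics/w8.png

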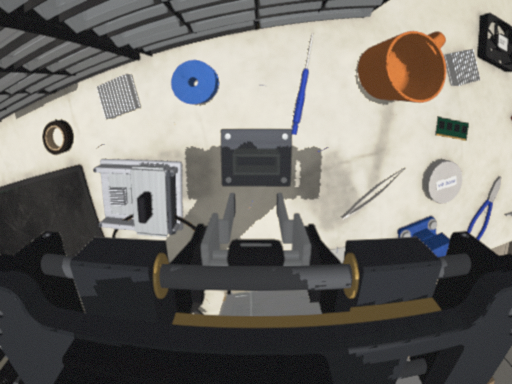

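The tongs are out of the sleeve and upright, and the scene view shows the nest open. I move over the nest while turning.

```bash
python3 -m pendant '[{"travel":[-0.003,-0.002,-0.015],"twist":-0.1},{"travel":[-0.003,-0.006,-0.035],"twist":-0.28},{"travel":[-0.003,-0.012,-0.06],"twist":-0.46},{"travel":[-0.003,-0.018,-0.085],"twist":-0.64},{"travel":[-0.003,-0.024,-0.11],"twist":-0.82},{"travel":[-0.003,-0.03,-0.135],"twist":-1.0},{"travel":[-0.003,-0.036,-0.155],"twist":-1.18},{"travel":[-0.003,-0.042,-0.175],"twist":-1.36},{"travel":[-0.003,-0.0457,-0.195],"twist":-1.53},{"travel":[-0.003,-0.0457,-0.195],"twist":-1.587}]'
python3 -m pendant '[{"travel":[0,0,0],"twist":0},{"travel":[0,0,0],"twist":0}]'
python3 - <<'E'
from h import *
M=T();print(M.round(4),ctrl.get_state()['grip_width']*87);np.save('M9.npy',M)
cv2.imwrite('pics/w9.png',ctrl.get_image('wrist')[:,:,::-1])
cv2.imwrite('pics/s9.png',cv2.resize(ctrl.get_image('scene')[100:270,200:400,::-1],None,fx=4,fy=3.5,interpolation=cv2.INTER_CUBIC))
cv2.imwrite('pics/t9.png',ctrl.get_image('top')[:,:,::-1])
print(ctrl.get_state()['joint_positions'].round(2))
go(.5221,-.2574,.15,-10.5,M)
E
```

```text
time: 14.15
position: [0.5218, -0.2546, 0.2381]
tool_rot: [0.142, 1.571, -0.136]
ft_force: [0.9, -0.6, -0.6]
grip_width: 0.6
time: 14.4
position: [0.5215, -0.2545, 0.2374]
tool_rot: [0.143, 1.573, -0.137]
ft_force: [0.3, 1.0, -1.3]
grip_width: 0.601
[[-0.0061  0.1768  0.9842  0.5215]
 [ 0.0043  0.9842 -0.1767 -0.2545]
 [-1.      0.0032 -0.0068  0.2374]
 [ 0.      0.      0.      1.    ]] 52.296089126010514
[-0.05  0.18  0.53  1.62 -0.09  1.37  0.31]
(0.5221, -0.2574, 0.15, -10.5) [ 0.0873 -0.003   0.0017] twist 0.0056
```

View pics/s9.png

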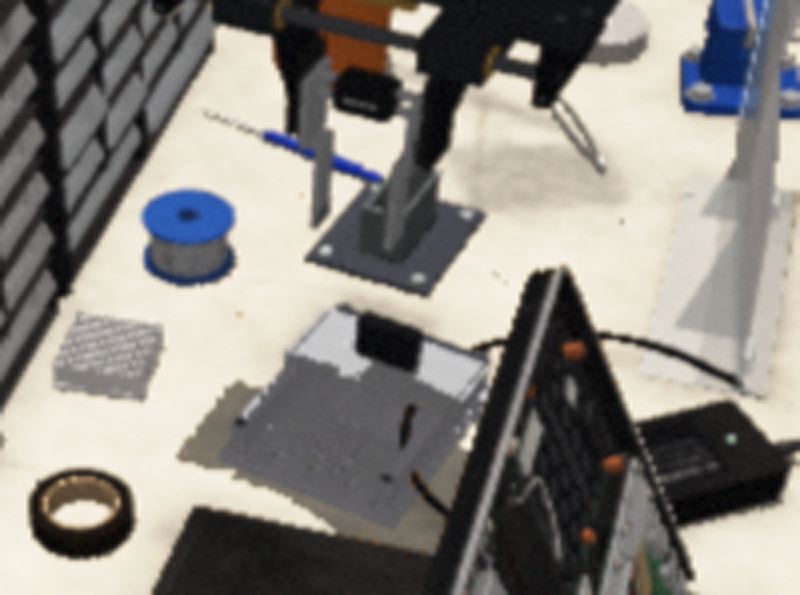

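View pics/w9.png

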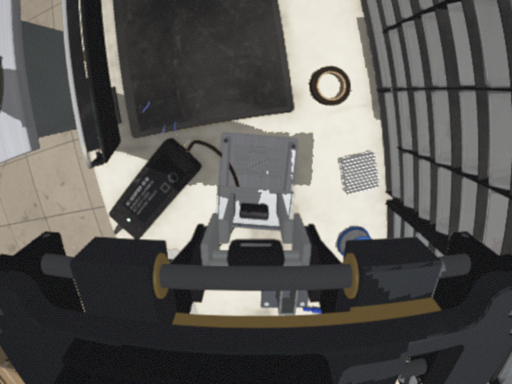

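View pics/t9.png

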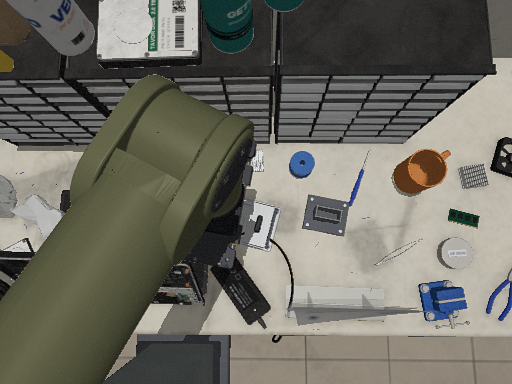

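Both jaws are visible at about (213,225) and (304,225), and the sink is in shadow at about (257,163). I'll check the alignment and the screen corner in this view.

Run:
```python
from h import *
M=np.load('M9.npy')
for P in [(.43,-.19,.228),(.445,-.19,.22),(.336,-.185,.028)]: print(P,np.round(wproj(P,M)))
print('sink pred',wproj([.523,-.2525,.024],M))
b=cv2.imread('pics/w9.png')
c=b[120:240,195:325]
cv2.imwrite('pics/w9c.png',cv2.resize(cv2.LUT(c,np.clip((np.arange(256)/255.)**.7*255,0,255).astype('uint8')),None,fx=4.5,fy=4.5,interpolation=cv2.INTER_CUBIC))
cv2.imwrite('pics/w9l.png',cv2.resize(b[0:190,40:180],None,fx=3,fy=3))
# tong tip z
print(wproj(M[:3,3]+M[:3,:3]@[.056-0,.005,.0162],M),wproj(M[:3,3]+M[:3,:3]@[.056,.005,-.0162],M))
```

```text
(0.43, -0.19, 0.228) [100. 164.]
(0.445, -0.19, 0.22) [124. 157.]
(0.336, -0.185, 0.028) [114. 142.]
sink pred (np.float64(257.2904234444375), np.float64(163.72685033439896))
(np.float64(275.9049427065596), np.float64(201.9311955933152)) (np.float64(234.5736266459155), np.float64(201.96680255862682))
```

View pics/w9c.png

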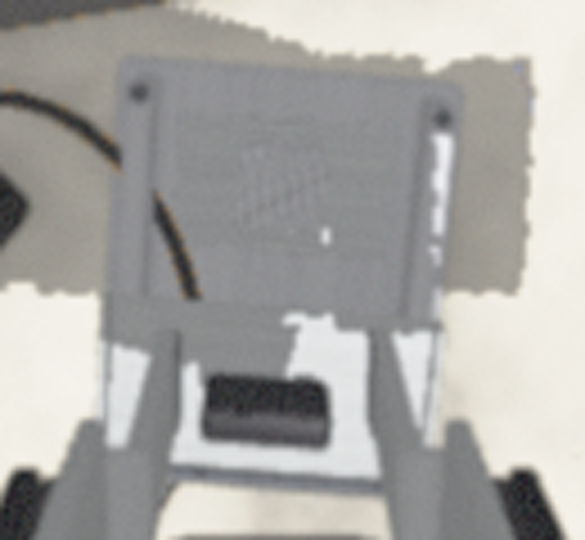

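View pics/w9l.png

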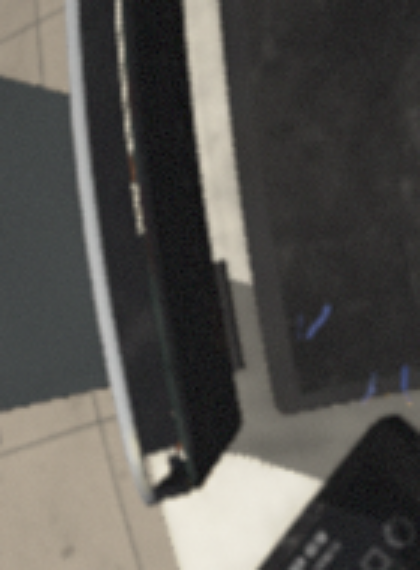

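```bash
python3 -m pendant '[{"travel":[0.03,-0.002,0.001],"twist":0.006},{"travel":[0.06,-0.003,0.0015],"twist":0.006},{"travel":[0.09,-0.003,0.0015],"twist":0.006},{"travel":[0.12,-0.003,0.0015],"twist":0.006},{"travel":[0.13,-0.003,0.0015],"twist":0.006},{"travel":[0.13,-0.003,0.0015],"twist":0.006}]'
python3 - <<'E'
from h import *
M=T();print(M.round(4),ctrl.get_state()['grip_width']*87);np.save('M10.npy',M)
b=ctrl.get_image('wrist')[:,:,::-1]
cv2.imwrite('pics/w10.png',b)
c=b[120:260,180:340];print('sink pred',wproj([.523,-.2525,.024],M))
cv2.imwrite('pics/w10c.png',cv2.resize(cv2.LUT(c,np.clip((np.arange(256)/255.)**.7*255,0,255).astype('uint8')),None,fx=4.2,fy=4.2,interpolation=cv2.INTER_CUBIC))
cv2.imwrite('pics/s10.png',cv2.resize(ctrl.get_image('scene')[150:270,230:350,::-1],None,fx=5,fy=5,interpolation=cv2.INTER_CUBIC))
go(.5221,-.2574,.069,-10.5,M)
E
```

```text
time: 15.3
position: [0.5218, -0.2577, 0.1077]
tool_rot: [0.147, 1.572, -0.142]
ft_force: [-0.7, -0.1, -0.5]
grip_width: 0.602
[[-0.006   0.183   0.9831  0.5218]
 [ 0.0039  0.9831 -0.1829 -0.2577]
 [-1.      0.0027 -0.0066  0.1077]
 [ 0.      0.      0.      1.    ]] 52.41552068586911
sink pred (np.float64(256.1669754618731), np.float64(191.1890067221478))
(0.5221, -0.2574, 0.069, -10.5) [0.0387 0.0002 0.0005] twist -0.0007
```

View pics/w10c.png

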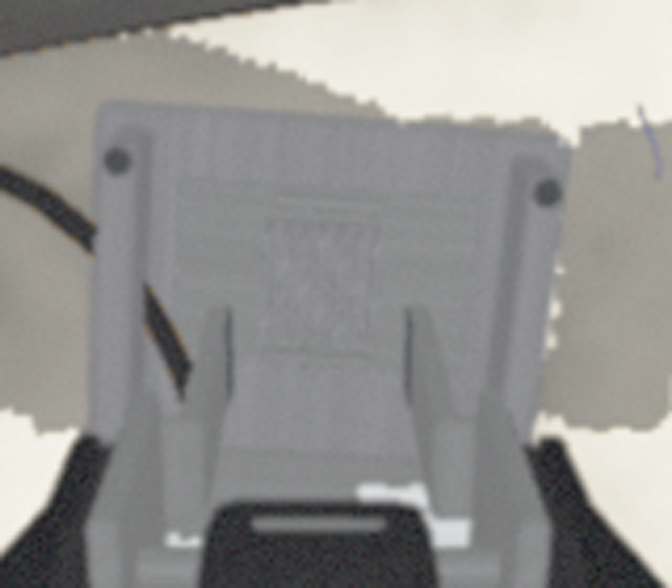

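View pics/s10.png

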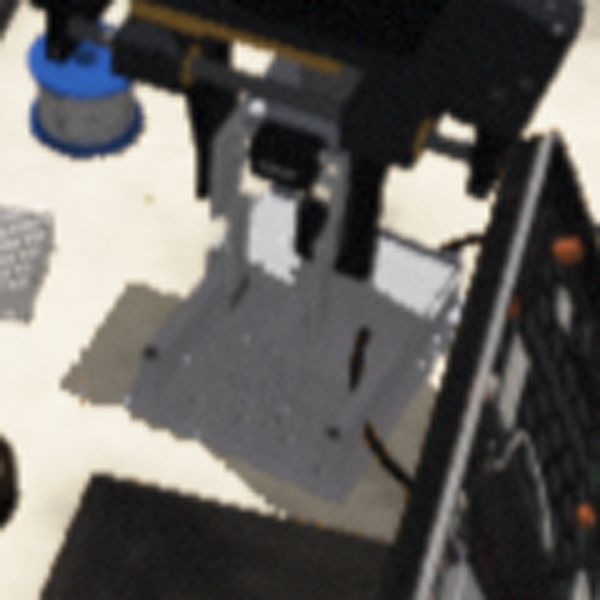

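```bash
python3 - <<'E'
from h import *
M=np.load('M10.npy')
p=wplane(256.2,187.4,.024,M);print(p,M[:3,:3].T@(p-M[:3,3]))
E
python3 -m pendant '[{"travel":[0.008,0.001,0],"twist":0},{"travel":[0.016,0.002,0],"twist":0},{"travel":[0.024,0.002,0],"twist":0},{"travel":[0.024,0.002,0],"twist":0},{"travel":[0.024,0.002,0],"twist":0}]'
python3 - <<'E'
from h import *
M=T();print(M[:3,3].round(4),ctrl.get_state()['grip_width']*87)
b=ctrl.get_image('wrist')[:,:,::-1]
c=b[120:260,180:340]
cv2.imwrite('pics/w11c.png',cv2.resize(cv2.LUT(c,np.clip((np.arange(256)/255.)**.7*255,0,255).astype('uint8')),None,fx=4.2,fy=4.2,interpolation=cv2.INTER_CUBIC))
E
```

```text
[ 0.52365996 -0.24911916  0.024     ] [0.08376841 0.00854387 0.00082408]
time: 16.02
position: [0.5231, -0.2562, 0.0851]
tool_rot: [0.147, 1.57, -0.142]
ft_force: [-0.7, 0.0, -0.2]
grip_width: 0.602
[ 0.5231 -0.2562  0.0851] 52.34036235508715
```

View pics/w11c.png

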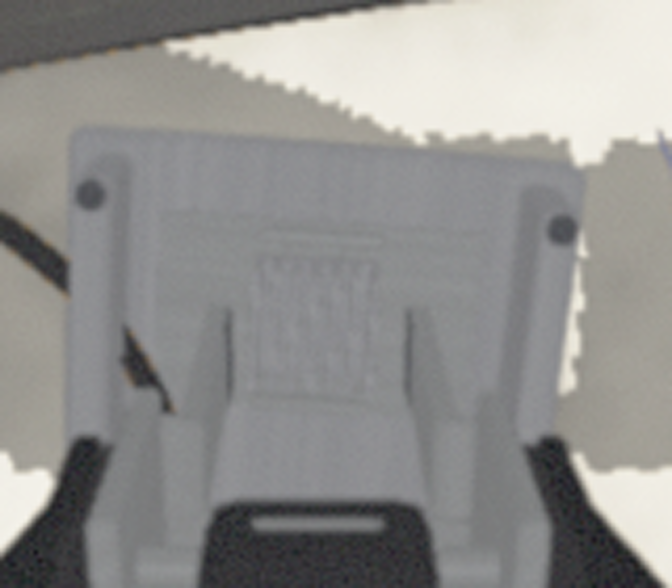

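The sink, at (315,325) in the crop, sits midway between the jaws at 230 and 408. I lower the last 16 mm.

```bash
python3 -m pendant '[{"travel":[0.006,0,-0.0005],"twist":0},{"travel":[0.012,0,-0.0005],"twist":0},{"travel":[0.016,0,-0.0005],"twist":0},{"travel":[0.016,0,-0.0005],"twist":0},{"travel":[0.016,0,-0.0005],"twist":0}]'
python3 - <<'E'
from h import *
M=T();print(M[:3,3].round(4),ctrl.get_state()['grip_width']*87)
b=ctrl.get_image('wrist')[:,:,::-1]
c=b[120:260,180:340]
cv2.imwrite('pics/w12c.png',cv2.resize(cv2.LUT(c,np.clip((np.arange(256)/255.)**.7*255,0,255).astype('uint8')),None,fx=4.2,fy=4.2,interpolation=cv2.INTER_CUBIC))
E
```

```text
time: 16.7
position: [0.5227, -0.2562, 0.0694]
tool_rot: [0.147, 1.569, -0.143]
ft_force: [0.0, 0.7, -0.7]
grip_width: 0.603
[ 0.5227 -0.2562  0.0694] 52.463644988671156
```

View pics/w12c.png

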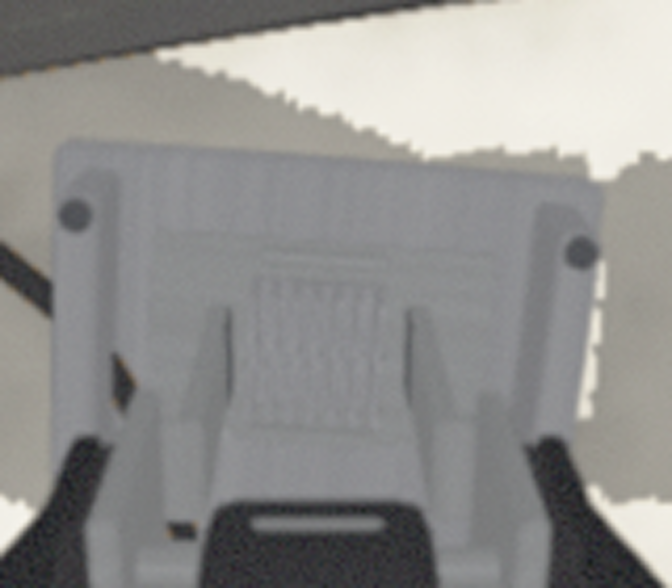

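The jaws straddle the sink with no contact force. Now I close.

```bash
python3 -m pendant '[{"travel":[0,0,0],"twist":0},{"travel":[0,0,0],"twist":0},{"travel":[0,0,0],"twist":0},{"travel":[0,0,0],"twist":0},{"travel":[0,0,0],"twist":0},{"travel":[0,0,0],"twist":0}]' -0.2 22
python3 - <<'E'
from h import *
M=T();print(M[:3,3].round(4),ctrl.get_state()['grip_width']*87)
b=ctrl.get_image('wrist')[:,:,::-1]
c=b[120:260,180:340]
cv2.imwrite('pics/w13c.png',cv2.resize(cv2.LUT(c,np.clip((np.arange(256)/255.)**.7*255,0,255).astype('uint8')),None,fx=4.2,fy=4.2,interpolation=cv2.INTER_CUBIC))
E
```

```text
time: 17.5
position: [0.523, -0.2563, 0.0697]
tool_rot: [0.146, 1.569, -0.143]
ft_force: [0.1, -0.3, 1.6]
grip_width: 0.493
[ 0.523  -0.2563  0.0697] 42.88967147626027
```

View pics/w13c.png

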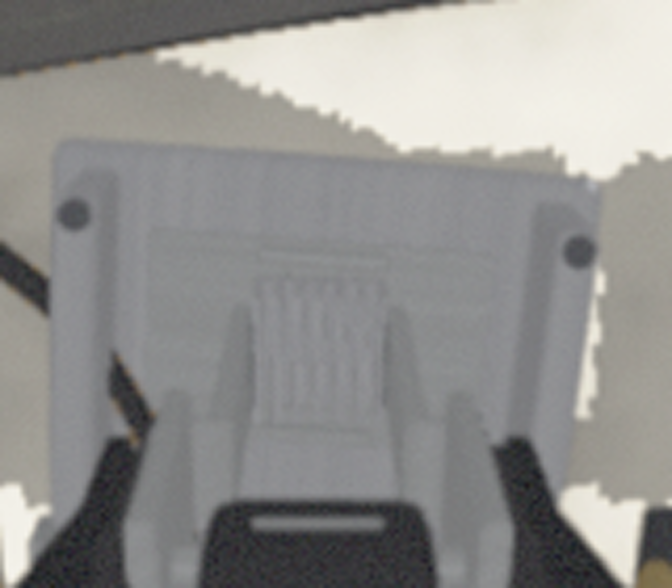

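The jaws have closed on the sink at W = 42.9 mm. I check that the width holds, then lift slowly.

```bash
python3 -m pendant '[{"travel":[0,0,0],"twist":0},{"travel":[0,0,0],"twist":0},{"travel":[-0.004,0,0],"twist":0},{"travel":[-0.012,0,0],"twist":0},{"travel":[-0.022,0,0],"twist":0},{"travel":[-0.035,0,0],"twist":0},{"travel":[-0.05,0,0],"twist":0},{"travel":[-0.06,0,0],"twist":0},{"travel":[-0.06,0,0],"twist":0}]'
python3 - <<'E'
from h import *
M=T();print(M[:3,3].round(4),ctrl.get_state()['grip_width']*87)
b=ctrl.get_image('wrist')[:,:,::-1]
c=b[120:260,180:340]
cv2.imwrite('pics/w14c.png',cv2.resize(cv2.LUT(c,np.clip((np.arange(256)/255.)**.7*255,0,255).astype('uint8')),None,fx=4.2,fy=4.2,interpolation=cv2.INTER_CUBIC))
E
```

```text
time: 18.68
position: [0.5238, -0.2568, 0.131]
tool_rot: [0.146, 1.566, -0.143]
ft_force: [-0.0, -0.5, -0.6]
grip_width: 0.492
[ 0.5238 -0.2568  0.131 ] 42.81612798106053
```

View pics/w14c.png

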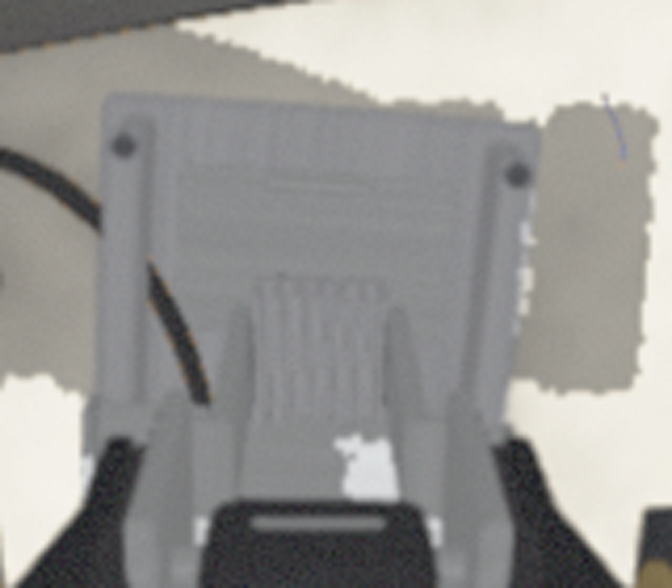

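The sink stays between the jaws at about (320,345) in the crop while the tray recedes, so it is lifting. I carry on up.

```bash
python3 -m pendant '[{"travel":[-0.01,0,0],"twist":0},{"travel":[-0.03,0,0],"twist":0},{"travel":[-0.055,0,0],"twist":0},{"travel":[-0.08,0,0],"twist":0},{"travel":[-0.1,0,0],"twist":0},{"travel":[-0.11,0,0],"twist":0},{"travel":[-0.115,0,0],"twist":0},{"travel":[-0.115,0,0],"twist":0},{"travel":[-0.115,0,0],"twist":0},{"travel":[-0.115,0,0],"twist":0}]'
python3 -m pendant '[{"travel":[0,0,0],"twist":0},{"travel":[0,0,0],"twist":0},{"travel":[0,0,0],"twist":0},{"travel":[0,0,0],"twist":0}]'
python3 - <<'E'
from h import *
M=T();s=ctrl.get_state();print(M.round(4),s['grip_width']*87,abs(s['qd']).max(),s['ft_force'])
cv2.imwrite('pics/w15.png',ctrl.get_image('wrist')[:,:,::-1])
b=ctrl.get_image('scene')[:,:,::-1];cv2.imwrite('pics/s15.png',cv2.resize(b[80:270,200:400],None,fx=3.5,fy=3.1,interpolation=cv2.INTER_CUBIC))
cv2.imwrite('pics/t15.png',ctrl.get_image('top')[:,:,::-1])
E
```

```text
time: 19.98
position: [0.5232, -0.2566, 0.2445]
tool_rot: [0.147, 1.569, -0.142]
ft_force: [-0.6, 0.3, -0.5]
grip_width: 0.493
time: 20.48
position: [0.5232, -0.2566, 0.2445]
tool_rot: [0.147, 1.569, -0.142]
ft_force: [0.9, 0.3, -1.4]
grip_width: 0.492
[[-0.0027  0.1829  0.9831  0.5232]
 [ 0.0028  0.9831 -0.1829 -0.2566]
 [-1.      0.0023 -0.0031  0.2445]
 [ 0.      0.      0.      1.    ]] 42.78695413164839 0.001208275320010958 [ 0.8888736   0.29242699 -1.38291084]
```

View pics/w15.png

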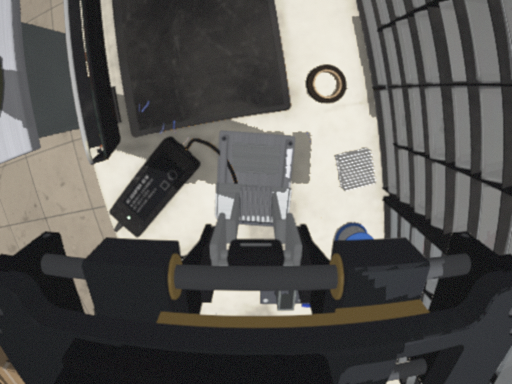

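View pics/s15.png

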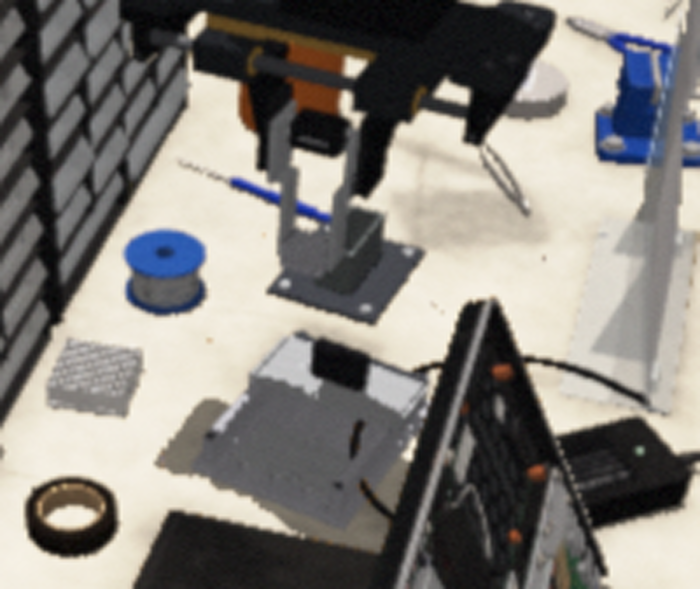

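The sink hangs between the jaw tips at about z = 0.19 m, the nest is empty, the cover is at its stop and the bystanders haven't moved. I hand in.

```bash
python3 -c "
from bench import ctrl
print(ctrl.close_job())"
```

```text
the job is handed in; nothing more can be done
None
```

The heat sink is held still in the upright tongs, about 0.19 m above the worktop, and the job was handed in at about 20.6 s of the 54 s allowed.

- **Cover:** I gripped the fin and slid the cover 46.5 mm. It then stopped moving as the push rose to about 11 N, and the later pictures show it against the stop bar.
- **Tongs:** I took them by the grip plates at a width of 52.3 mm and lifted them straight out of the holder. I turned them about 90° and lowered them over the heat sink, next to the laptop screen, without any contact force.
- **Heat sink:** I closed the tongs at 22 N and lifted.

**Last checks:**
- The arm was still, with joint speeds around 0.001 rad/s, and the grip width was steady.
- The pictures show the heat sink between the jaw tips, the nest empty and the cover at its stop. The spool, large heat sink and tape look unmoved.

**One disagreement:** the final grip width read 42.8 mm against the nominal 44 mm. I took this as play or bending in the fingers, because the width did not change during the lift. The clamping force on the heat sink could not be measured directly.

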